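# Pack the print tray and rotate the ink tins

## Task

Pack the wooden print tray for the next lino class: lay the small lino block in the rectangular nest, picture up, and the ink tube in the long narrow nest, either way round; in the tin row bring the old ink tin that stands at the back forward to the front (the end nearest the robot, with the thumb gap), so that it is used up first, and stand the new tin of the same ink behind it. Everything must sit down on the floor of its nest, the tins upright. The large lino block, the marker pen and the paste pot do not belong in the tray: leave them where they are.

Things in the scene. Friction and masses are not known exactly. Their poses are not given: they have to be found in the camera images.
- small_block: small mounted lino block, dark carved face on a wooden base, 60 mm along its x, 75 mm along its y, 21 mm high; goes into the tray. Origin: centre of its underside, z up
- large_block: large mounted lino block, 95 x 65 x 21 mm (x, y, z), brown carved face; longer than the nest, does not belong. Origin: centre of its underside
- ink_tube: ink tube lying flat, 146 mm long along its y, 42 mm wide across the flat crimped end and about 28 mm high at the round end with the cap, 32 g; goes into the tray. Origin: centre of its underside, z up
- marker_pen: round marker pen with a cap, 135 mm long along its y, 17 mm thick, lying on the table; does not belong. Origin: centre of its underside
- old_tin: the older ink tin: round, 68 mm in diameter, 50 mm high, 0.2 kg or so, press lid; the one that stands in the tin row at the start, in its back half. Origin: centre of its underside, z up
- new_tin: the new ink tin, just like the old one (68 mm in diameter, 50 mm high), standing on the table. Origin: centre of its underside, z up
- paste_pot: plastic paste pot with a wide screw cap, 58 mm in diameter, 50 mm high, as tall as a tin but narrower; does not belong. Origin: centre of its underside
- tin_row: Tin row: fixed pale wood insert 98 x 168 x 13 mm, one of three side by side in the tray, tops level with its rim; origin: centre of its underside, 5 mm above the table; x to the back (away from robot), y left, z up; lane 152 mm (x) by 80 mm (y), floor 5 mm above the origin, walls 8 mm high, the front one (-x) with a 40 mm thumb gap. The two tins' places are 40 mm before (-x) and 40 mm behind (+x) the origin
- tube_nest: Tube nest: fixed pale wood insert 98 x 168 x 13 mm, one of three side by side in the tray, tops level with its rim; origin: centre of its underside, 5 mm above the table; x to the back (away from robot), y left, z up; long narrow trough 158 mm (x) by 54 mm (y), centred, floor 5 mm above the origin, 8 mm deep
- block_nest: Block nest: fixed pale wood insert 98 x 168 x 13 mm, one of three side by side in the tray, tops level with its rim; origin: centre of its underside, 5 mm above the table; x to the back (away from robot), y left, z up; rectangular pocket 87 mm (x) by 72 mm (y), centred, floor 5 mm above the origin, 8 mm deep; the block's 75 mm side goes along x
Things that resemble listed ones, but are neither listed nor needed, are in the scene too. What is shaped like the ink_tube but black is not meant.

How it is judged:
By the outcome, as a careful person would: the job done as asked, in the order asked, and still so for the second after the job is handed in, with the robot touching nothing.
It also fails if it takes over 106 s, if anything falls off the work surface, if the arm or the gripper's body presses on something with over 40 N, if the wrist force passes 120 N, or if a joint passes its speed limit or range.

## Robot

A 6-joint arm with a two-finger parallel gripper is mounted at the origin on the work surface; the furniture and walls round the work are solid. World frame = base frame: x ahead of the robot, y to its left, z up, the work surface at z = 0. Lengths are in m, angles in rad, forces in N, time in s.
With the tool pointing down it reaches from about 0.375 to 0.9 m from the base axis. Payload 3.1 kg.
Tool frame: the origin (TCP) lies between the finger pads; the fingertips stand 25 mm ahead of it and the grasp point (between the pads) lies 6 mm ahead of it; z points along the fingers, y is the line along which they close (so a half turn about z gives the same grasp; the last joint's range is limited). The gripper opens to 85 mm and grips with 20 to 120 N. Pads are 22 mm wide; open, the fingers measure 114 mm over their backs; the gripper's body (76 mm by 85 mm) begins 54 mm behind the grasp point. The pads swing forward as they close: fully open they stand 13 mm farther back than shut.
Start: joints at [0.965, 0.527, 1.433, -0, 1.181, -0.178], TCP at [0.259, 0.569, 0.256] pointing down, gripper open.
Joint ranges: [-3.08, 3.08], [-0.75, 2.2], [0.22, 2.44], [-1.43, 4.57], [0, 2.65], [-2.85, 2.85]. Speed limits (rad/s): [2.79, 2.79, 3.14, 3.14, 3.14, 3.14].

## Interface

Orientations are given as [roll, pitch, yaw] about the fixed x, y, z axes, in that order (R = Rz(yaw) Ry(pitch) Rx(roll)).
In Python, from bench import r gives the robot as it stands. The module is installed in compiled form; this text tells all that it offers.
- The arm moves only by the tool send_rows, never from a script. Its argument "targets" is a list of rows, each a list of 5 numbers: the opening, from 0 (shut) to 1 (fully open), then the shift along the tool's x, y, z in m, then the turn about the tool's z in rad. In form: [[hand, x, y, z, yaw], ...]. A call has 1 to 5 rows; each row shifts and turns the commanded pose from where the row before left it, along the tool's axes as they then stand; what a row does not reach is not made up. A row lasts 1/12 s, in which the tool goes at most 41.7 mm and 7.16 degrees, less where a joint would pass 70% of its speed; a pose out of reach is approached as far as the arm can. A call with a gripper value outside its range is refused whole. The fingers move at their own pace and stop on an object; "squeeze" is the grip in N (left out, the last holds). Time passes only in rows, so rows that do not move let the fingers close. It gives the time, the measured TCP pose, the force, the opening and the grip force at its end, in the units of the state.
- r.read_state(): the state, without advancing time (a new reading comes with each control period).
- r.grab_frame(name): name is "scene" or "top" or "wrist"; returns the picture (480x640x3 uint8, blue, green, red); there is no depth.
- r.camera_params(name): a dict with "fx", "fy", "cx", "cy" (pixels), "pose" (4x4, takes a point from camera to world coordinates); the wrist camera has in their place "hand_eye" (4x4, takes a point from camera to tool coordinates, whose origin is the TCP and whose axes are the flange's). Camera axes: x right, y down, z forward; pixel columns grow to the right and rows downward; lengths in m; the calibration is good to about 2 mm. A picture is of the moment at which its call begins: read the wrist's pose just before it. camera_params takes no time and is no camera call.
- r.close_job(): hands the job in; it is judged then, once.
The state is a dict: "time": time; "qpos": joint angles; "joint_vel": joint speeds; "joint_torque": joint torques, N m; "eef_pos": TCP position; "tcp_rot": TCP orientation; "ft_force": force on the tool from outside, world axes, zero at the start; "wrist_torque": the same for the moment, N m; "opening": finger opening in m; "gripper_force": force on a finger pad.
Only numpy, scipy, OpenCV 4.12 (cv2) and the standard library are available. Lean on these libraries where they do the work, as an engineer would, in place of code of your own. Each camera call takes 0.05 s, during which the arm holds its last target. There are 200 camera calls.

## Working session

There is one attempt and no reset: what is moved stays moved. The work goes in short steps, Python scripts to look and compute and a tool call to move; the robot and the scene stay as the last step left them, time stands still between calls to the robot, and variables do not carry over. Pictures are saved under pics/ and viewed, at most 14 in all, crops included, and the job is handed in when it is done.

Besides the shell and the picture viewer there is one more tool, called after "Request:" as name(argument=value, ...) on one line, values as JSON. send_rows: Moves the arm, as the interface text tells. Its arguments: {"type":"object","properties":{"targets":{"type":"array"},"squeeze":{"type":"number"}},"required":["targets"]}

```bash
mkdir -p pics
python3 - <<'E'
from bench import r
import cv2,numpy as np
np.set_printoptions(precision=4,suppress=True)
for n in("scene","top"):
    cv2.imwrite(f"pics/{n}0.png",r.grab_frame(n)); p=r.camera_params(n); print(n,p)
print(r.camera_params("wrist")); print(r.read_state())
E
```

```text
scene {'fx': 463.5214393917627, 'fy': 463.5214393917627, 'cx': 315.4039176729943, 'cy': 240.00814405878717, 'pose': array([[ 0.8044, -0.3761,  0.46  ,  0.0109],
       [-0.5938, -0.4839,  0.6428, -0.7355],
       [-0.0191, -0.7902, -0.6126,  0.6838],
       [ 0.    ,  0.    ,  0.    ,  1.    ]])}
top {'fx': 602.181551899912, 'fy': 602.181551899912, 'cx': 312.1139224720987, 'cy': 230.8541464183954, 'pose': array([[-0.0157, -0.9884,  0.151 ,  0.2782],
       [-0.9999,  0.0161,  0.0018, -0.0356],
       [-0.0042, -0.1509, -0.9885,  1.5   ],
       [ 0.    ,  0.    ,  0.    ,  1.    ]])}
{'fx': 401.2233753805674, 'fy': 401.2233753805674, 'cx': 310.9664841036748, 'cy': 239.40009226555415, 'hand_eye': array([[ 0.0004, -0.9614, -0.2752,  0.0687],
       [ 1.    ,  0.    ,  0.0014, -0.0005],
       [-0.0013, -0.2752,  0.9614, -0.1186],
       [ 0.    ,  0.    ,  0.    ,  1.    ]])}
{'time': 0.1, 'qpos': array([ 0.9645,  0.5284,  1.4338, -0.    ,  1.1814, -0.1785]), 'joint_vel': array([ 0.0002, -0.002 , -0.0043, -0.0009,  0.0007, -0.0005]), 'joint_torque': array([ -0.0009, -44.3304, -17.8586,  -0.0003,   0.0039,   0.    ]), 'eef_pos': array([0.2589, 0.5682, 0.2554]), 'tcp_rot': array([-3.1396, -0.0003,  2.7138]), 'ft_force': array([-0.3341,  0.4835,  0.3182]), 'wrist_torque': array([-0.0262, -0.0092,  0.0052]), 'gripper_force': 0.0, 'opening': 0.08540880818127884}
```

View pics/top0.png

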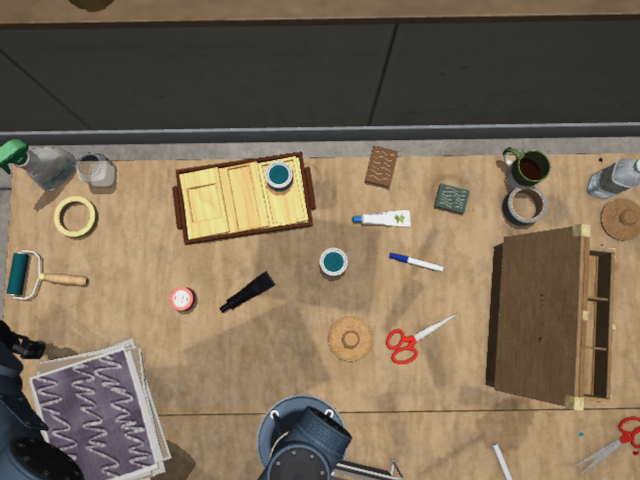

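View pics/scene0.png

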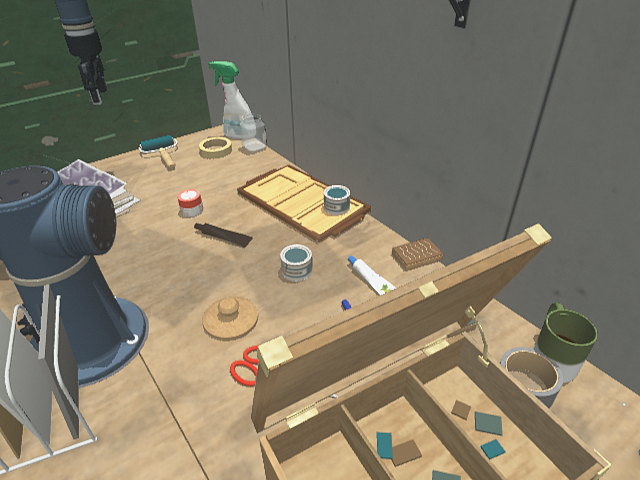

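The top view shows the tray at about (245,197): block nest at left (205,208), tube nest (243,198), tin row (283,190). The old tin is at (278,176) in the back half of the row, and the new tin at (333,263).

Candidates:
- **Blocks:** (452,197) is dark and small, so it fits small_block. (381,167) is brown and longer, so it is large_block.
- **Tubes:** (382,219) is white, so it is the one meant. (247,292) is black and is not.
- **Tins:** (333,263) matches the old tin. (182,299) is red and white, so it is the paste pot.

I'll confirm this in one enlarged crop and measure at the same time.

```bash
cat > h.py <<'E'
from bench import r
import cv2,numpy as np
np.set_printoptions(precision=4,suppress=True)
from scipy.spatial.transform import Rotation as R
def campose(n):
    p=r.camera_params(n)
    if n!="wrist": return p,p["pose"]
    s=r.read_state(); T=np.eye(4); T[:3,:3]=R.from_euler('xyz',s['tcp_rot']).as_matrix(); T[:3,3]=s['eef_pos']
    return p,T@p["hand_eye"]
def cast(uv,z,n="top",PT=None):
    p,T=PT or campose(n); uv=np.atleast_2d(np.asarray(uv,float))
    d=np.c_[(uv[:,0]-p['cx'])/p['fx'],(uv[:,1]-p['cy'])/p['fy'],np.ones(len(uv))]@T[:3,:3].T
    o=T[:3,3]; return (o+d*((z-o[2])/d[:,2])[:,None])[:,:2]
def big(m):
    c=cv2.findContours(m.astype(np.uint8),cv2.RETR_EXTERNAL,cv2.CHAIN_APPROX_NONE)[0]
    return max(c,key=cv2.contourArea)[:,0,:]
def rect(pts): # metric min area rect
    (c,s,a)=cv2.minAreaRect((pts*1000).astype(np.float32)); return np.array(c)/1000,s,a
E
python3 - <<'E'
from h import *
im=cv2.imread("pics/top0.png"); h=cv2.cvtColor(im,cv2.COLOR_BGR2HSV)
cv2.imwrite("pics/c1.png",cv2.resize(im[130:312,160:480],None,fx=2.5,fy=2.5,interpolation=cv2.INTER_CUBIC))
def roi(m,x0,x1,y0,y1):
    o=np.zeros_like(m,dtype=bool); o[y0:y1,x0:x1]=m[y0:y1,x0:x1]; return o
H,S,V=[h[...,i].astype(int) for i in range(3)]
teal=(H>80)&(H<110)&(S>100)
for nm,b in(("old",(255,300,155,195)),("new",(315,350,245,280))):
    c=big(roi(teal,*b)); e=cv2.minEnclosingCircle(c); print(nm,e,cast([e[0]],.05 if nm=="new" else .06))
c=big(roi((H>55)&(H<105)&(S>40)&(V<130),430,475,178,218)); print("small",rect(cast(c,.021)),len(c))
dk=(V<110)&(S>90)&((H<15)|(H>165))
c=big(roi(dk,165,322,145,250)); print("tray",rect(cast(c,.018)),cv2.minAreaRect(c))
c=big(roi(((S<70)&(V>150))|((H>95)&(H<130)&(S>120)),345,418,205,232)); print("tube",rect(cast(c,.01)),cv2.minAreaRect(c))
E
```

```text
old ((278.23529052734375, 174.11764526367188), 9.302779197692871) [[0.6404 0.0479]]
new ((333.051025390625, 261.4183654785156), 9.639200210571289) [[ 0.4241 -0.0824]]
small (array([ 0.5819, -0.3842]), (70.87531280517578, 56.22154998779297), 74.03787231445312) 225
tray (array([0.5933, 0.1378]), (194.39527893066406, 350.9342956542969), 7.297450065612793) ((243.3499755859375, 197.45001220703125), (75.6604232788086, 140.28997802734375), 81.8698959350586)
tube (array([ 0.5356, -0.2064]), (145.52792358398438, 40.755069732666016), 89.06340026855469) ((381.0, 218.0), (16.0, 58.0), 90.0)
```

View pics/c1.png

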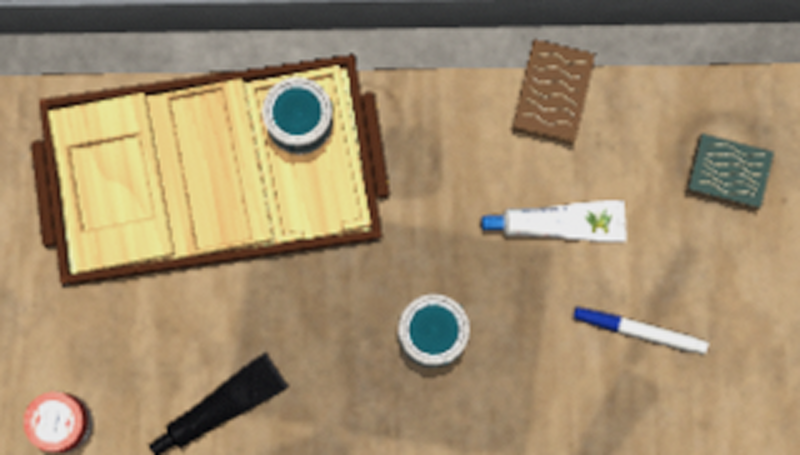

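The crop confirms the items: white tube with the blue cap at left, dark small block, brown large block, blue pen, and two identical teal tins. Now I'll move above the tray for a closer look.

Request:
send_rows(targets=[[1,0,0,0,-0.111],[1,0,0,0,-0.111],[1,0,0,0,-0.111],[1,0,0,0,-0.111],[1,0,0,0,-0.111]])

```text
time: 0.52
eef_pos: [0.259, 0.5683, 0.2557]
tcp_rot: [-3.141, -0.001, -3.009]
ft_force: [0.0, 0.6, 0.0]
opening: 0.0854
gripper_force: 0.0
```

Request:
send_rows(targets=[[1,-0.02,-0.0347,0,0],[1,-0.02,-0.0347,0,0],[1,-0.02,-0.0347,0,0],[1,-0.02,-0.0347,0,0],[1,-0.02,-0.0347,0,0]])

```text
time: 0.93
eef_pos: [0.3809, 0.4076, 0.2559]
tcp_rot: [-3.141, -0.001, -3.014]
ft_force: [1.3, 0.6, -0.8]
opening: 0.0857
gripper_force: 0.0
```

Request:
send_rows(targets=[[1,-0.02,-0.0347,0,0],[1,-0.02,-0.0347,0,0],[1,-0.02,-0.0347,0,0],[1,-0.02,-0.0347,0,0],[1,-0.02,-0.0347,0,0]])

```text
time: 1.35
eef_pos: [0.5022, 0.248, 0.256]
tcp_rot: [-3.142, -0.001, -3.014]
ft_force: [0.7, 1.2, 0.1]
opening: 0.0856
gripper_force: 0.0
```

Request:
send_rows(targets=[[1,-0.02,-0.0347,0,0],[1,-0.02,-0.0347,0,0],[1,-0.02,-0.0347,0,0],[1,-0.02,-0.0347,0,0],[1,-0.02,-0.0347,0,0]])

```text
time: 1.77
eef_pos: [0.6234, 0.0886, 0.2558]
tcp_rot: [3.141, -0.001, -3.015]
ft_force: [-0.3, 0.3, 0.7]
opening: 0.0852
gripper_force: 0.0
```

Request:
send_rows(targets=[[1,0,0,0,0],[1,0,0,0,0]])

```text
time: 1.93
eef_pos: [0.6238, 0.0881, 0.2554]
tcp_rot: [3.141, -0.001, -3.018]
ft_force: [0.1, 1.0, -0.2]
opening: 0.0855
gripper_force: 0.0
```

Run:
```python
from h import *
s=r.read_state(); print(s['time'],s['eef_pos'],s['tcp_rot'],s['qpos'])
p,T=campose("wrist"); cv2.imwrite("pics/w1.png",r.grab_frame("wrist")); np.save("w1T.npy",T)
```

```text
1.9333 [0.6238 0.0881 0.2554] [ 3.1414 -0.0008 -3.0185] [-0.0368  0.5356  1.4198  0.0001  1.1871 -1.7308]
```

View pics/w1.png

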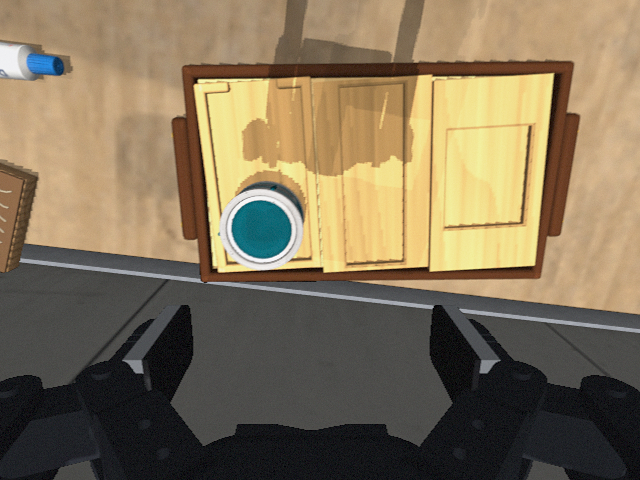

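Run:
```python
from h import *
im=cv2.imread("pics/w1.png")
g=cv2.createCLAHE(3,(8,8)).apply(cv2.cvtColor(im,cv2.COLOR_BGR2GRAY))
cv2.imwrite("pics/c2.png",cv2.resize(g[58:288,180:580],None,fx=2,fy=2,interpolation=cv2.INTER_CUBIC))
```

```text
(no output)
```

View pics/c2.png

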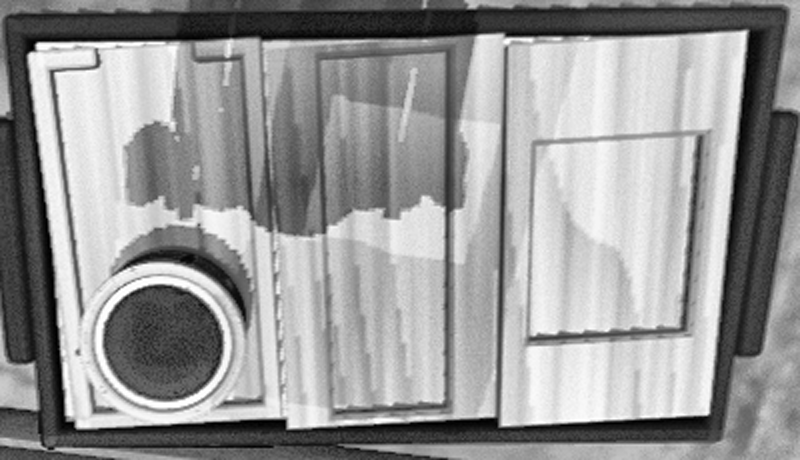

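Run:
```python
from h import *
PT=(r.camera_params("wrist"),np.load("w1T.npy"))
Q=dict(blockpocket=[(533,141),(711,131),(692,335),(528,343)],blockouter=[(505,42),(748,30),(713,416),(498,428)],
 tube=[(319,55),(455,47),(450,412),(330,415)],tubeouter=[(263,41),(503,35),(498,428),(287,430)],
 lane=[(50,70),(243,58),(265,402),(75,412)],laneouter=[(31,50),(261,38),(285,426),(67,418)])
for k,q in Q.items():
    w=cast(np.array(q)/2+[180,58],.018,PT=PT); c=w.mean(0)
    ax=(w[3]+w[2]-w[0]-w[1])/2; ay=(w[0]+w[3]-w[1]-w[2])/2*-1
    print(k,c,"x len %.1f dir %.2f  y len %.1f dir %.2f"%(1e3*np.hypot(*ax),np.degrees(np.arctan2(ax[1],ax[0])),1e3*np.hypot(*ay),np.degrees(np.arctan2(-ay[0],ay[1]))))
im=cv2.imread("pics/w1.png"); h=cv2.cvtColor(im,cv2.COLOR_BGR2HSV)
c=big((h[...,0]>80)&(h[...,0]<110)&(h[...,1]>100)&(np.arange(640)[None,:]>200)&(np.arange(480)[:,None]>150)&(h[...,2]>50))
e=cv2.fitEllipse(c); print(e)
for z in(.055,.06): print("old",cast([e[0]],z,PT=PT))
print("rim", cast(np.array([(80,340),(245,340),(163,258),(163,420)])/2+[180,58],.06,PT=PT))
```

```text
blockpocket [0.5816 0.2401] x len 89.6 dir 10.64  y len 75.3 dir 10.07
blockouter [0.582  0.2399] x len 170.0 dir 10.89  y len 100.5 dir 10.10
tube [0.5951 0.1405] x len 159.8 dir 10.05  y len 56.4 dir 9.40
tubeouter [0.5964 0.1405] x len 172.7 dir 10.95  y len 99.5 dir 8.02
lane [0.6085 0.0396] x len 151.2 dir 8.98  y len 85.1 dir 10.32
laneouter [0.6082 0.041 ] x len 166.6 dir 9.72  y len 99.0 dir 7.25
((261.10174560546875, 228.97772216796875), (55.785003662109375, 59.03588104248047), 121.07865142822266)
old [[0.6422 0.0485]]
old [[0.6408 0.049 ]]
rim [[0.6441 0.016 ]
 [0.6359 0.0821]
 [0.6069 0.0463]
 [0.6742 0.0523]]
```

Run:
```python
from h import *
def ana(q,PT,z):
    w=cast(q,z,PT=PT); d=lambda a,b:np.degrees(np.arctan2(*(b-a)[::-1]))
    print(w.mean(0),"front %.2f back %.2f left %.2f right %.2f"%(d(w[1],w[0])-90,d(w[2],w[3])-90,d(w[0],w[3]),d(w[1],w[2])), [round(1e3*np.hypot(*(w[i]-w[(i+1)%4])),1) for i in range(4)])
# order: front-left(+y), front-right(-y), back-right, back-left ; corners of yellow area and tray
for f,n,T in(("w1","wrist",np.load("w1T.npy")),("top0","top",campose("top")[1])):
    PT=(r.camera_params(n),T); im=cv2.imread(f"pics/{f}.png"); h=cv2.cvtColor(im,cv2.COLOR_BGR2HSV)
    H,S,V=[h[...,i].astype(int) for i in range(3)]
    X,Y=np.meshgrid(np.arange(640),np.arange(480))
    box=(X>160)&(X<590)&(Y>50)&(Y<290) if n=="wrist" else (X>165)&(X<322)&(Y>145)&(Y<250)
    dk=((H<14)|(H>165))&(V<140)&(S>80)&box
    dk=cv2.morphologyEx(dk.astype(np.uint8),cv2.MORPH_OPEN,np.ones((3,3)))
    w=cast(big(dk),.018,PT=PT)
    # fit the four tray sides in world
    th=np.radians(7.5); U=np.array([[np.cos(th),np.sin(th)],[-np.sin(th),np.cos(th)]]); c=np.array([.594,.139])
    l=(w-c)@U.T
    out={}
    for nm,m,ax in(("front",(l[:,0]<-.07)&(abs(l[:,1])<.13),1),("back",(l[:,0]>.07)&(abs(l[:,1])<.13),1)):
        k=np.polyfit(l[m,1],l[m,0],1); k=np.polyfit(*(a[abs(l[m,0]-np.polyval(k,l[m,1]))<.003] for a in(l[m,1],l[m,0])),1); print(n,nm,7.5-np.degrees(np.arctan(k[0])),k[1])
    print(l.min(0),l.max(0))
PT=(r.camera_params("wrist"),np.load("w1T.npy"))
ana(np.array([(787,8),(5,15),(45,447),(722,440)])/2+[180,58],PT,.018)
ana(np.array([(40,100),(352,56),(382,240),(65,284)])[[3,2,1,0]]/2.5+[160,130],campose("top"),.018)
```

```text
wrist front 7.764470137308359 -0.09335209769763722
wrist back 7.8190935922019165 0.09566840272983212
[-0.0948 -0.1733] [0.0969 0.174 ]
top front 7.2609877633909425 -0.09198268720798801Traceback (most recent call last):
  File "<stdin>", line 19, in <module>
    raise TypeError("expected non-empty vector for x")
TypeError: expected non-empty vector for x
```

```bash
cat >> h.py <<'E'
def go(*tg,yaw=None,p0=None):
    s=r.read_state(); y=s['tcp_rot'][2]; p=np.array(s['eef_pos'] if p0 is None else p0)
    if yaw is not None:
        a=np.radians(yaw); d=(a-y+np.pi)%(2*np.pi)-np.pi; print("turn",round(-d,3),"rows",int(np.ceil(abs(d)/.12))); y=y+d
    for t in tg:
        d=np.array(t)-p; c,q=np.cos(y),np.sin(y)
        print(t,"tool d",np.array([c*d[0]+q*d[1],q*d[0]-c*d[1],-d[2]]),"rows %.1f"%(np.linalg.norm(d)/.04)); p=np.array(t)
E
python3 - <<'E'
from h import *
go((.6405,.0485,.2554),(.6405,.0485,.047),(.6405,.0485,.07),(.5684,.0345,.07),(.5684,.0345,.048),yaw=187.8)
E
```

```text
turn -0.011 rows 1
(0.6405, 0.0485, 0.2554) tool d [-0.0122 -0.0433  0.    ] rows 1.1
(0.6405, 0.0485, 0.047) tool d [-0.      0.      0.2084] rows 5.2
(0.6405, 0.0485, 0.07) tool d [-0.     0.    -0.023] rows 0.6
(0.5684, 0.0345, 0.07) tool d [ 0.0733 -0.0041 -0.    ] rows 1.8
(0.5684, 0.0345, 0.048) tool d [-0.     0.     0.022] rows 0.6
```

Request:
send_rows(targets=[[1,0,0,0,-0.011],[1,-0.006,-0.0217,0,0],[1,-0.006,-0.0217,0,0],[1,0,0,0.04,0],[1,0,0,0.04,0]])

```text
time: 2.4
eef_pos: [0.643, 0.0496, 0.1788]
tcp_rot: [-3.14, 0.009, -3.002]
ft_force: [-0.1, -1.2, -2.1]
opening: 0.0854
gripper_force: 0.0
```

Request:
send_rows(targets=[[1,0,0,0.03,0],[1,0,0,0.03,0],[1,0,0,0.03,0],[1,0,0,0.02,0],[1,0,0,0.018,0]])

```text
time: 2.82
eef_pos: [0.6387, 0.0513, 0.0464]
tcp_rot: [3.141, -0.003, -3.0]
ft_force: [-0.9, -0.3, 0.6]
opening: 0.0852
gripper_force: 0.0
```

Request:
send_rows(targets=[[0.5,0,0,0,0],[0.5,0,0,0,0],[0.5,0,0,0,0],[0.5,0,0,0,0],[0.5,0,0,0,0]], squeeze=35)

```text
time: 3.23
eef_pos: [0.6414, 0.0494, 0.0497]
tcp_rot: [-3.141, 0.002, -3.003]
ft_force: [0.3, 0.5, -2.2]
opening: 0.0668
gripper_force: 40.0
```

Request:
send_rows(targets=[[0.5,0,0,-0.012,0],[0.5,0,0,-0.01,0],[0.5,0.025,-0.002,0,0],[0.5,0.025,-0.001,0,0],[0.5,0.023,-0.001,0,0]])

```text
time: 3.65
eef_pos: [0.5689, 0.0348, 0.0723]
tcp_rot: [-3.141, 0.003, -3.003]
ft_force: [-1.2, -0.3, -2.9]
opening: 0.0673
gripper_force: 40.4
```

Request:
send_rows(targets=[[0.5,0,0,0,0],[0.5,0,0,0,0],[0.5,0,0,0,0]])

```text
time: 3.9
eef_pos: [0.5709, 0.0347, 0.0718]
tcp_rot: [-3.14, 0.004, -3.004]
ft_force: [1.0, 0.5, -2.0]
opening: 0.0674
gripper_force: 40.4
```

Run:
```python
from h import *
s=r.read_state(); print(s['ft_force'],s['eef_pos'])
go((.5684,.0345,.0495))
```

```text
[ 1.0399  0.527  -2.0123] [0.5709 0.0347 0.0718]
(0.5684, 0.0345, 0.0495) tool d [0.0025 0.0001 0.0223] rows 0.6
```

Request:
send_rows(targets=[[0.5,0,0,0.012,0],[0.5,0,0,0.0065,0],[0.5,0,0,0.003,0],[0.5,0,0,0,0],[0.5,0,0,0,0]])

```text
time: 4.32
eef_pos: [0.5689, 0.0352, 0.0481]
tcp_rot: [3.141, -0.001, -3.003]
ft_force: [0.3, 0.5, -2.2]
opening: 0.0673
gripper_force: 40.8
```

Request:
send_rows(targets=[[0.5,0,0,0.001,0],[0.5,0,0,0,0]])

```text
time: 4.48
eef_pos: [0.5689, 0.0352, 0.0476]
tcp_rot: [3.142, -0.0, -3.003]
ft_force: [-0.5, -0.5, -2.6]
opening: 0.0668
gripper_force: 40.8
```

Request:
send_rows(targets=[[0.5,0,0,0.001,0],[0.5,0,0,0.001,0],[0.5,0,0,0,0]])

```text
time: 4.73
eef_pos: [0.5693, 0.0351, 0.047]
tcp_rot: [-3.141, 0.001, -3.003]
ft_force: [-1.0, 0.9, 5.2]
opening: 0.067
gripper_force: 41.3
```

Request:
send_rows(targets=[[0.5,0,0,0.001,0],[0.5,0,0,0,0]])

```text
time: 4.9
eef_pos: [0.5693, 0.0351, 0.0469]
tcp_rot: [-3.141, 0.001, -3.003]
ft_force: [-2.0, 1.6, 11.2]
opening: 0.0667
gripper_force: 42.0
```

Request:
send_rows(targets=[[1,0,0,0,0],[1,0,0,0,0],[1,0,0,0,0],[1,0,0,-0.03,0],[1,0,0,-0.04,0]])

```text
time: 5.32
eef_pos: [0.5663, 0.0353, 0.112]
tcp_rot: [3.139, -0.009, -3.004]
ft_force: [0.6, -0.3, 0.3]
opening: 0.0851
gripper_force: 0.0
```

Request:
send_rows(targets=[[1,0,0,-0.04,0],[1,0,0,-0.03,0],[1,0,0,0,0]])

```text
time: 5.57
eef_pos: [0.5731, 0.0347, 0.1912]
tcp_rot: [-3.138, 0.013, -3.003]
ft_force: [1.1, -0.1, -0.3]
opening: 0.0855
gripper_force: 0.0
```

Run:
```python
from h import *
s=r.read_state(); print(s['time'],s['eef_pos'],s['opening'])
p,T=campose("wrist"); im=r.grab_frame("wrist");cv2.imwrite("pics/w2.png",im); np.save("w2T.npy",T)
go((.45,-.0824,.187),(.4241,-.0824,.187),(.4241,-.0824,.037))
```

```text
5.5667 [0.5731 0.0347 0.1912] 0.08546471720947725
(0.45, -0.0824, 0.187) tool d [ 0.1364 -0.0993  0.0014] rows 4.2
(0.4241, -0.0824, 0.187) tool d [ 0.0257  0.0036 -0.    ] rows 0.6
(0.4241, -0.0824, 0.037) tool d [-0.    0.    0.15] rows 3.8
```

View pics/w2.png

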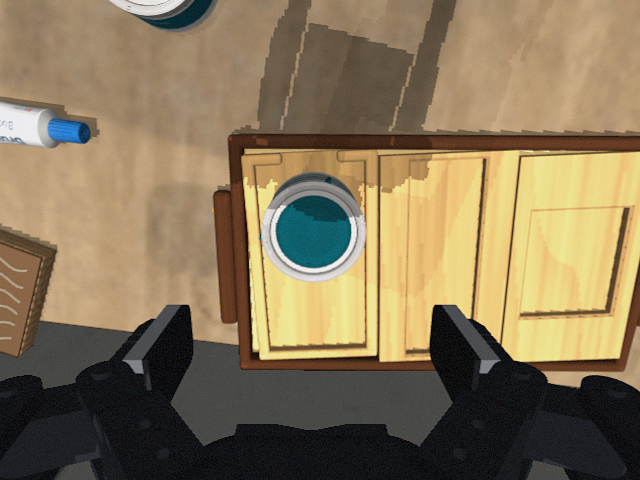

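The old tin now stands upright in the front half of the lane, at (314,230). Next is the new tin.

Request:
send_rows(targets=[[1,0.0325,-0.024,0,0],[1,0.0325,-0.024,0,0],[1,0.0325,-0.024,0,0],[1,0.0325,-0.024,0,0],[1,0,0,0,0]])

```text
time: 6.03
eef_pos: [0.4469, -0.08, 0.1829]
tcp_rot: [3.138, -0.009, -3.008]
ft_force: [-0.1, -0.5, -0.1]
opening: 0.0858
gripper_force: 0.0
```

Request:
send_rows(targets=[[1,0,0,0,0],[1,0,0,0,0]])

```text
time: 6.2
eef_pos: [0.4533, -0.078, 0.184]
tcp_rot: [3.141, -0.001, -3.005]
ft_force: [-0.1, 1.3, -0.1]
opening: 0.0849
gripper_force: 0.0
```

Run:
```python
from h import *
s=r.read_state(); print(s['time'],s['eef_pos'],s['qpos'])
PT=campose("wrist"); im=r.grab_frame("wrist");cv2.imwrite("pics/w3.png",im)
h=cv2.cvtColor(im,cv2.COLOR_BGR2HSV)
m=(h[...,0]>80)&(h[...,0]<100)&(h[...,1]>100)&(h[...,2]>50)&(np.arange(480)[:,None]<330)
n,l,st,ce=cv2.connectedComponentsWithStats(m.astype(np.uint8))
for i in range(1,n):
    if st[i,4]>300: print(st[i],ce[i],cast([ce[i]],.049,PT=PT))
go((.4241,-.0824,.187),(.4241,-.0824,.037))
```

```text
6.2 [ 0.4533 -0.078   0.184 ] [-0.4144  0.4268  1.9097  0.0004  0.8063 -2.1224]
[ 274  154   76   76 4524] [311.1256 191.229 ] [[ 0.4253 -0.0825]]
(0.4241, -0.0824, 0.187) tool d [ 0.0302 -0.0006 -0.0028] rows 0.8
(0.4241, -0.0824, 0.037) tool d [-0.    0.    0.15] rows 3.8
```

Request:
send_rows(targets=[[1,0.0295,0,0,0],[1,0,0,0.04,0],[1,0,0,0.04,0],[1,0,0,0.04,0],[1,0,0,0.015,0]])

```text
time: 6.67
eef_pos: [0.4237, -0.0805, 0.0458]
tcp_rot: [3.139, -0.004, -3.001]
ft_force: [0.1, 0.7, -0.4]
opening: 0.0852
gripper_force: 0.0
```

Request:
send_rows(targets=[[1,0,0,0.011,0],[1,0,0,0,0],[1,0,0,0,0]])

```text
time: 6.92
eef_pos: [0.4247, -0.0811, 0.0379]
tcp_rot: [3.141, -0.001, -3.001]
ft_force: [0.0, -0.5, 0.6]
opening: 0.0853
gripper_force: 0.0
```

Request:
send_rows(targets=[[0.5,0,0,0,0],[0.5,0,0,0,0],[0.5,0,0,0,0],[0.5,0,0,0,0],[0.5,0,0,0,0]])

```text
time: 7.33
eef_pos: [0.4249, -0.0821, 0.0397]
tcp_rot: [-3.14, 0.002, -3.003]
ft_force: [1.3, 3.1, 5.2]
opening: 0.067
gripper_force: 39.8
```

Request:
send_rows(targets=[[0.5,0,0,-0.02,0],[0.5,0,0,-0.03,0],[0.5,0,0,-0.03,0],[0.5,0,0,-0.02,0],[0.5,0,0,0,0]])

```text
time: 7.75
eef_pos: [0.4259, -0.0828, 0.1421]
tcp_rot: [-3.137, 0.006, -3.003]
ft_force: [0.6, -0.4, -2.4]
opening: 0.067
gripper_force: 41.1
```

Run:
```python
from h import *
s=r.read_state(); print(s['time'],s['eef_pos'],s['tcp_rot'],s['opening'],s['ft_force'])
L=np.array([.608,.040]); u=np.array([np.cos(np.radians(8)),np.sin(np.radians(8))])
b=L+.0395*u; print(b)
go((*b,.135),(*b,.06))
PT=(r.camera_params("wrist"),np.load("w2T.npy"))
print("old now",cast([(314,231)],.059,PT=PT))
```

```text
7.75 [ 0.4259 -0.0828  0.1421] [-3.1371  0.0064 -3.0032] 0.06700863717391506 [ 0.5571 -0.4257 -2.4497]
[0.6471 0.0455]
(np.float64(0.647115588715292), np.float64(0.04549733748792258), 0.135) tool d [-0.2368  0.0966  0.0071] rows 6.4
(np.float64(0.647115588715292), np.float64(0.04549733748792258), 0.06) tool d [-0.     0.     0.075] rows 1.9
old now [[0.572  0.0352]]
```

Request:
send_rows(targets=[[0.5,-0.034,0.0138,0,0],[0.5,-0.034,0.0138,0,0],[0.5,-0.034,0.0138,0,0],[0.5,-0.034,0.0138,0,0],[0.5,-0.034,0.0138,0,0]])

```text
time: 8.17
eef_pos: [0.5834, 0.0108, 0.1374]
tcp_rot: [3.141, -0.002, -3.004]
ft_force: [-0.2, -0.4, -1.7]
opening: 0.067
gripper_force: 41.1
```

Request:
send_rows(targets=[[0.5,-0.034,0.0138,0,0],[0.5,-0.033,0.0138,0,0],[0.5,0,0,0.03,0],[0.5,0,0,0,0],[0.5,0,0,0,0]])

```text
time: 8.58
eef_pos: [0.6429, 0.0469, 0.1053]
tcp_rot: [3.14, -0.008, -3.003]
ft_force: [-0.2, -0.3, -1.8]
opening: 0.0673
gripper_force: 40.9
```

Run:
```python
from h import *
s=r.read_state(); print(s['time'],s['eef_pos'],s['tcp_rot'],s['ft_force'])
go((.6471,.0455,.055),(.6471,.0455,.0485))
```

```text
8.5833 [0.6429 0.0469 0.1053] [ 3.1399 -0.008  -3.0027] [-0.2068 -0.3398 -1.815 ]
(0.6471, 0.0455, 0.055) tool d [-0.004  -0.0019  0.0503] rows 1.3
(0.6471, 0.0455, 0.0485) tool d [-0.      0.      0.0065] rows 0.2
```

Request:
send_rows(targets=[[0.5,0,0,0.02,0],[0.5,0,0,0.01,0],[0.5,0,0,0,0],[0.5,0,0,0,0],[0.5,0,0,0,0]])

```text
time: 9.0
eef_pos: [0.6459, 0.0459, 0.0796]
tcp_rot: [-3.141, 0.001, -3.004]
ft_force: [0.6, -0.2, -1.1]
opening: 0.067
gripper_force: 40.9
```

Request:
send_rows(targets=[[0.5,-0.001,0,0.012,0],[0.5,0,0,0.01,0],[0.5,0,0,0.004,0],[0.5,0,0,0,0],[0.5,0,0,0,0]])

```text
time: 9.42
eef_pos: [0.6462, 0.0466, 0.0521]
tcp_rot: [3.141, -0.001, -3.003]
ft_force: [0.1, -0.2, -1.7]
opening: 0.0671
gripper_force: 40.9
```

Request:
send_rows(targets=[[0.5,0,0,0.003,0],[0.5,0,0,0.001,0],[0.5,0,0,0,0],[0.5,0,0,0,0]])

```text
time: 9.75
eef_pos: [0.6473, 0.0465, 0.0498]
tcp_rot: [-3.141, 0.002, -3.003]
ft_force: [-0.3, 0.7, 3.5]
opening: 0.0672
gripper_force: 41.4
```

Request:
send_rows(targets=[[0.5,0,0,0.001,0],[1,0,0,0,0],[1,0,0,0,0],[1,0,0,0,0],[1,0,0,-0.03,0]])

```text
time: 10.17
eef_pos: [0.6424, 0.0467, 0.0723]
tcp_rot: [3.139, -0.012, -3.004]
ft_force: [0.4, 0.8, -0.7]
opening: 0.0853
gripper_force: 0.0
```

Request:
send_rows(targets=[[1,0,0,-0.04,0],[1,0,0,-0.04,0],[1,0,0,-0.03,0],[1,0,0,0,0],[1,0,0,0,0]])

```text
time: 10.58
eef_pos: [0.648, 0.0464, 0.1902]
tcp_rot: [-3.14, 0.005, -3.003]
ft_force: [0.3, 0.3, 0.5]
opening: 0.0855
gripper_force: 0.0
```

Run:
```python
from h import *
s=r.read_state(); print(s['time'],s['eef_pos'],s['tcp_rot'],s['ft_force'],s['qpos'])
im=r.grab_frame("wrist"); cv2.imwrite("pics/w4.png",im); 
PT=campose("wrist");np.save("w4T.npy",PT[1])
t=cv2.imread("pics/top0.png"); h=cv2.cvtColor(t,cv2.COLOR_BGR2HSV); H,S,V=[h[...,i].astype(int) for i in range(3)]
X,Y=np.meshgrid(np.arange(640),np.arange(480)); box=(X>345)&(X<418)&(Y>205)&(Y<232)
cap=box&(H>95)&(H<130)&(S>120); wh=box&(S<70)&(V>150)
for nm,m in(("cap",cap),("white",wh)):
    c=big(m); print(nm,c.min(0),c.max(0),c.mean(0),cast([c.mean(0)],.014),rect(cast(c,.012)))
go((.5356,-.2064,.18))
```

```text
10.5833 [0.648  0.0464 0.1902] [-3.1404  0.0051 -3.0034] [0.3304 0.3415 0.4507] [-0.1003  0.6333  1.4318  0.      1.0713 -1.8093]
cap [353 217] [360 221] [356.5 219. ] [[ 0.5333 -0.1445]] (array([ 0.5337, -0.1446]), (17.645769119262695, 10.173001289367676), 89.05980682373047)
white [360 210] [410 226] [387.125  217.9083] [[ 0.5349 -0.2212]] (array([ 0.5351, -0.2162]), (125.24241638183594, 40.70039367675781), 89.06346130371094)
(0.5356, -0.2064, 0.18) tool d [ 0.1447 -0.2352  0.0081] rows 6.9
```

View pics/w4.png

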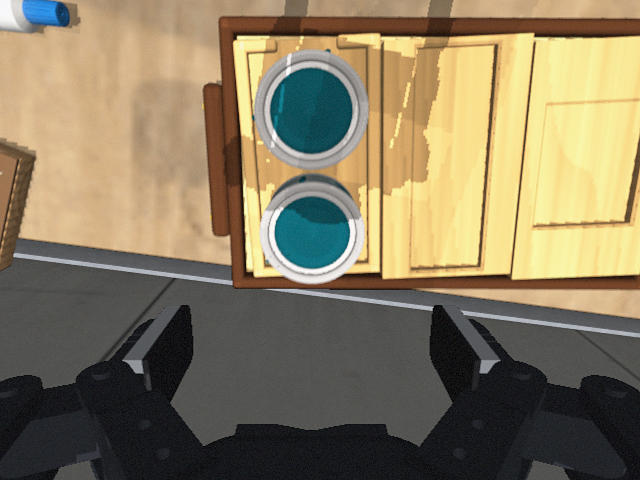

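Run:
```python
from h import *
def tri(a,b):
    A=[];B=[]
    for n,uv in(("top",a),("scene",b)):
        p,T=campose(n); d=T[:3,:3]@[(uv[0]-p['cx'])/p['fx'],(uv[1]-p['cy'])/p['fy'],1]; d/=np.linalg.norm(d)
        P=np.eye(3)-np.outer(d,d); A.append(P);B.append(P@T[:3,3])
    return np.linalg.lstsq(np.vstack(A),np.hstack(B),rcond=None)[0]
print("lid far corner",tri((581,230),(538,233)),"near",tri((577,404),(274,350)))
print(cast([(505,238),(488,385)],.0))
go((.5352,-.195,.19),yaw=91.2)
```

```text
lid far corner [ 0.4462 -0.546   0.3696] near [ 0.1264 -0.5087  0.3727]
[[ 0.4812 -0.5171]
 [ 0.1227 -0.453 ]]
turn 1.688 rows 15
(0.5352, -0.195, 0.19) tool d [-0.2391 -0.1164 -0.0019] rows 6.6
```

Request:
send_rows(targets=[[1,0,0,0,0.1205],[1,0,0,0,0.1205],[1,0,0,0,0.1205],[1,0,0,0,0.1205],[1,0,0,0,0.1205]])

```text
time: 11.05
eef_pos: [0.645, 0.0466, 0.1849]
tcp_rot: [-3.14, -0.005, 2.671]
ft_force: [-0.2, -0.6, -0.0]
opening: 0.0853
gripper_force: 0.0
```

Request:
send_rows(targets=[[1,0,0,0,0.1205],[1,0,0,0,0.1205],[1,0,0,0,0.1205],[1,0,0,0,0.1205],[1,0,0,0,0.1205]])

```text
time: 11.47
eef_pos: [0.6451, 0.0466, 0.1849]
tcp_rot: [-3.137, -0.003, 2.069]
ft_force: [-0.1, -0.4, 0.4]
opening: 0.0857
gripper_force: 0.0
```

Request:
send_rows(targets=[[1,0,0,0,0.1205],[1,0,0,0,0.1205],[1,0,0,0,0.1205],[1,0,0,0,0.1205],[1,0,0,0,0]])

```text
time: 11.88
eef_pos: [0.6451, 0.0466, 0.185]
tcp_rot: [-3.136, -0.001, 1.591]
ft_force: [-0.6, 1.5, 0.6]
opening: 0.0853
gripper_force: 0.0
```

Request:
send_rows(targets=[[1,-0.0342,-0.0164,0,0],[1,-0.0342,-0.0164,0,0],[1,-0.0342,-0.0164,0,0],[1,-0.0342,-0.0164,0,0],[1,-0.0342,-0.0164,0,0]])

```text
time: 12.3
eef_pos: [0.5666, -0.1271, 0.1862]
tcp_rot: [-3.139, -0.001, 1.597]
ft_force: [0.1, 0.2, -0.2]
opening: 0.0856
gripper_force: 0.0
```

Request:
send_rows(targets=[[1,-0.0342,-0.0164,0,0],[1,-0.0342,-0.0164,0,0],[1,0,0,0,0],[1,0,0,0,0],[1,0,0,0,0]])

```text
time: 12.72
eef_pos: [0.5365, -0.195, 0.1867]
tcp_rot: [-3.14, -0.002, 1.594]
ft_force: [0.4, -0.0, 0.0]
opening: 0.0856
gripper_force: 0.0
```

Run:
```python
from h import *
s=r.read_state(); print(s['time'],s['eef_pos'],s['tcp_rot'],s['qpos'])
PT=campose("wrist");im=r.grab_frame("wrist"); cv2.imwrite("pics/w5.png",im);np.save("w5T.npy",PT[1])
h=cv2.cvtColor(im,cv2.COLOR_BGR2HSV); H,S,V=[h[...,i].astype(int) for i in range(3)]
X,Y=np.meshgrid(np.arange(640),np.arange(480))
m=((S<70)&(V>150)|(H>95)&(H<130)&(S>120))&(X>200)&(X<420)
m=cv2.morphologyEx(m.astype(np.uint8),cv2.MORPH_CLOSE,np.ones((9,9)))
c=big(m); w=cast(c,.012,PT=PT); print(rect(w))
for y in np.arange(w[:,1].min()+.004,w[:,1].max(),.012):
    k=w[abs(w[:,1]-y)<.002]; print("y %.3f x %.4f..%.4f mid %.4f"%(y,k[:,0].min(),k[:,0].max(),(k[:,0].min()+k[:,0].max())/2))
```

```text
12.7167 [ 0.5365 -0.195   0.1867] [-3.1397 -0.0018  1.5935] [-0.5445  0.5461  1.6361  0.0006  0.962  -0.5675]
(array([ 0.5404, -0.3989]), (198.5114288330078, 76.61563110351562), 1.4338723421096802)
y -0.436 x 0.4423..0.6406 mid 0.5414
y -0.424 x 0.4429..0.6360 mid 0.5395
y -0.412 x 0.4471..0.6394 mid 0.5433
y -0.400 x 0.4494..0.6356 mid 0.5425
y -0.388 x 0.4747..0.6212 mid 0.5479
y -0.376 x 0.5685..0.6132 mid 0.5909
y -0.364 x 0.5730..0.5932 mid 0.5831
```

View pics/w5.png

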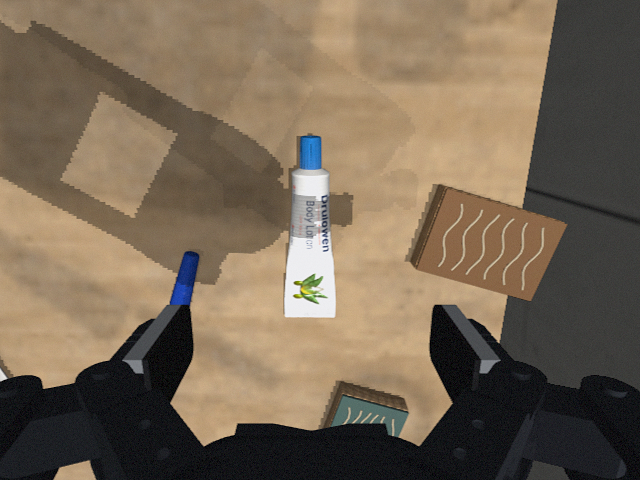

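Run:
```python
from h import *
PT=(r.camera_params("wrist"),np.load("w5T.npy"))
for nm,uv,z in(("cap",(311,138),.014),("shoulder",(311,172),.02),("bodyL",(291,190),.014),("bodyR",(330,190),.014),("midL",(288,250),.01),("midR",(333,250),.01),("crimp",(310.5,317),.004),("pencap",(190,253),.012),("LB",(413,266),.0),("LBtop",(438,187),.0)): print(nm,cast([uv],z,PT=PT))
```

```text
cap [[ 0.5358 -0.1346]]
shoulder [[ 0.5364 -0.1577]]
bodyL [[ 0.5221 -0.1717]]
bodyR [[ 0.5505 -0.171 ]]
midL [[ 0.52   -0.2189]]
midR [[ 0.5547 -0.218 ]]
crimp [[ 0.5387 -0.2783]]
pencap [[ 0.4449 -0.2224]]
LB [[ 0.6203 -0.2331]]
LBtop [[ 0.6334 -0.169 ]]
```

Request:
send_rows(targets=[[1,0.013,0,0,0],[1,0,0,0.04,0],[1,0,0,0.04,0],[1,0,0,0.035,0],[1,0,0,0.02,0]])

```text
time: 13.18
eef_pos: [0.5354, -0.1786, 0.0495]
tcp_rot: [-3.137, -0.003, 1.596]
ft_force: [-0.4, 0.8, 0.1]
opening: 0.0851
gripper_force: 0.0
```

Request:
send_rows(targets=[[1,0,0,0.014,0],[1,0,0,0.005,0],[1,0,0,0,0],[1,0,0,0,0]])

```text
time: 13.52
eef_pos: [0.5374, -0.1812, 0.0342]
tcp_rot: [3.141, 0.0, 1.595]
ft_force: [-0.3, 0.0, 1.3]
opening: 0.0853
gripper_force: 0.0
```

Request:
send_rows(targets=[[0.1,0,0,0.003,0],[0.1,0,0,0,0],[0.1,0,0,0,0],[0.1,0,0,0,0],[0.1,0,0,0,0]], squeeze=20)

```text
time: 13.93
eef_pos: [0.5372, -0.1826, 0.0316]
tcp_rot: [3.141, 0.001, 1.592]
ft_force: [-1.3, 0.1, 6.1]
opening: 0.0287
gripper_force: 19.3
```

Request:
send_rows(targets=[[0.1,0,0,0,0],[0.1,0,0,0,0],[0.1,0,0,0,0]])

```text
time: 14.18
eef_pos: [0.5372, -0.1826, 0.0316]
tcp_rot: [3.141, 0.001, 1.592]
ft_force: [-0.9, 0.8, 5.4]
opening: 0.0289
gripper_force: 19.7
```

Request:
send_rows(targets=[[0.1,0,0,-0.01,0],[0.1,0,0,-0.03,0],[0.1,0,0,-0.04,0],[0.1,0,0,-0.03,0],[0.1,0,0,0,0]])

```text
time: 14.6
eef_pos: [0.5402, -0.1842, 0.1471]
tcp_rot: [3.131, 0.006, 1.593]
ft_force: [1.2, -0.1, -0.9]
opening: 0.0285
gripper_force: 19.9
```

Request:
send_rows(targets=[[0.1,0,0,0,0],[0.1,0,0,0,0]])

```text
time: 14.77
eef_pos: [0.5362, -0.1821, 0.1407]
tcp_rot: [-3.141, -0.0, 1.593]
ft_force: [-0.4, -0.2, -0.2]
opening: 0.0285
gripper_force: 19.9
```

Run:
```python
from h import *
s=r.read_state(); print(s['time'],s['eef_pos'],s['tcp_rot'],s['ft_force'])
im=r.grab_frame("wrist");im2=r.grab_frame("scene")
cv2.imwrite("pics/c3.png",np.hstack([im[80:480,150:490],cv2.resize(im2[180:330,270:460],(456,360))[:360].repeat(1,0) if 0 else cv2.resize(im2[150:350,280:480],(400,400))]))
go((.5712,.1371,.14),(.5712,.1371,.0435),yaw=188)
```

```text
14.7667 [ 0.5362 -0.1821  0.1407] [-3.1408 -0.0004  1.5928] [-0.3541 -0.2384 -0.1596]
turn -1.688 rows 15
(0.5712, 0.1371, 0.14) tool d [-0.0795  0.3109 -0.0005] rows 8.0
(0.5712, 0.1371, 0.0435) tool d [-0.      0.      0.0965] rows 2.4
```

View pics/c3.png

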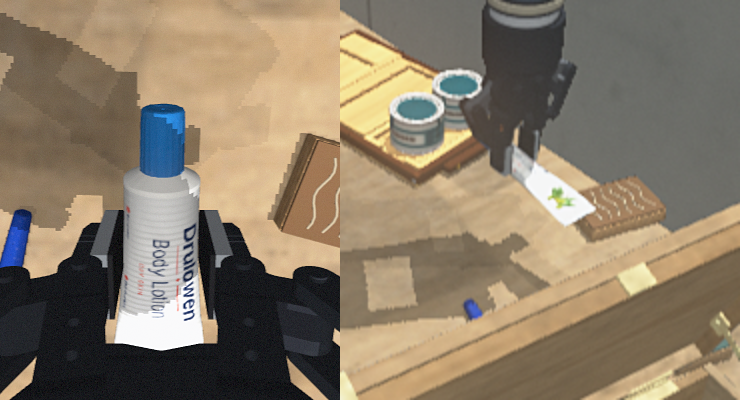

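Request:
send_rows(targets=[[0.1,0,0,0,-0.1205],[0.1,0,0,0,-0.1205],[0.1,0,0,0,-0.1205],[0.1,0,0,0,-0.1205],[0.1,0,0,0,-0.1205]])

```text
time: 15.28
eef_pos: [0.5359, -0.1818, 0.1389]
tcp_rot: [-3.14, -0.004, 2.201]
ft_force: [-0.2, -0.4, -0.4]
opening: 0.0284
gripper_force: 19.9
```

Request:
send_rows(targets=[[0.1,0,0,0,-0.1205],[0.1,0,0,0,-0.1205],[0.1,0,0,0,-0.1205],[0.1,0,0,0,-0.1205],[0.1,0,0,0,-0.1205]])

```text
time: 15.7
eef_pos: [0.5358, -0.1819, 0.1389]
tcp_rot: [3.141, -0.004, 2.804]
ft_force: [-0.3, -0.5, -0.5]
opening: 0.0285
gripper_force: 19.9
```

Request:
send_rows(targets=[[0.1,0,0,0,-0.1205],[0.1,0,0,0,-0.1205],[0.1,0,0,0,-0.1205],[0.1,0,0,0,-0.1205],[0.1,0,0,0,0]])

```text
time: 16.12
eef_pos: [0.5359, -0.1819, 0.1391]
tcp_rot: [3.139, -0.003, -3.002]
ft_force: [0.6, 0.0, 0.8]
opening: 0.0285
gripper_force: 19.9
```

Request:
send_rows(targets=[[0.1,-0.01,0.0388,0,0],[0.1,-0.01,0.0388,0,0],[0.1,-0.01,0.0388,0,0],[0.1,-0.01,0.0388,0,0],[0.1,-0.01,0.0388,0,0]])

```text
time: 16.53
eef_pos: [0.5589, 0.0183, 0.1396]
tcp_rot: [3.141, -0.003, -3.008]
ft_force: [1.1, -0.1, 0.1]
opening: 0.029
gripper_force: 19.9
```

Request:
send_rows(targets=[[0.1,-0.01,0.0388,0,0],[0.1,-0.01,0.0388,0,0],[0.1,-0.01,0.0388,0,0],[0.1,0,0,0,0],[0.1,0,0,0,0]])

```text
time: 16.95
eef_pos: [0.5725, 0.1384, 0.1396]
tcp_rot: [3.142, -0.002, -3.001]
ft_force: [-0.4, -0.5, 0.4]
opening: 0.0289
gripper_force: 19.9
```

Run:
```python
from h import *
s=r.read_state(); print(s['time'],s['eef_pos'],s['tcp_rot'],s['ft_force'])
go((.5712,.1371,.06),(.5712,.1371,.0425),yaw=188)
im=r.grab_frame("wrist"); cv2.imwrite("pics/w6.png",im)
```

```text
16.95 [0.5725 0.1384 0.1396] [ 3.1416 -0.0019 -3.0013] [-0.4044 -0.494   0.36  ]
turn 0.001 rows 1
(0.5712, 0.1371, 0.06) tool d [ 0.0015 -0.0011  0.0796] rows 2.0
(0.5712, 0.1371, 0.0425) tool d [-0.      0.      0.0175] rows 0.4
```

View pics/w6.png

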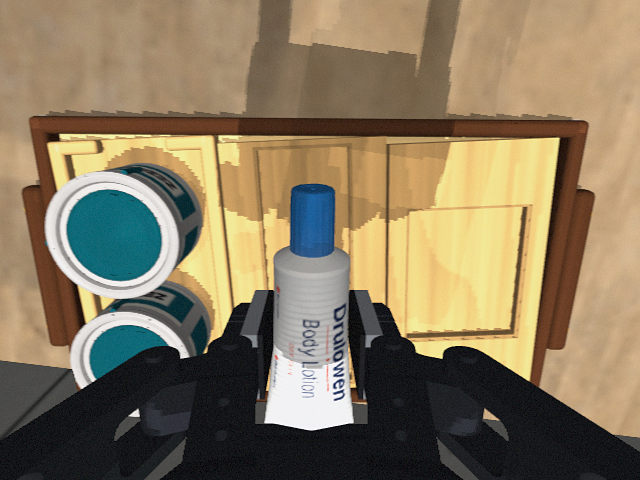

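Request:
send_rows(targets=[[0.1,0.001,-0.002,0.03,0],[0.1,0,0,0.03,0],[0.1,0,0,0.015,0],[0.1,0,0,0,0],[0.1,0,0,0,0]])

```text
time: 17.42
eef_pos: [0.5719, 0.1322, 0.0647]
tcp_rot: [3.141, -0.003, -3.007]
ft_force: [0.9, 0.0, -0.0]
opening: 0.0288
gripper_force: 20.0
```

Request:
send_rows(targets=[[0.1,0,0,0.01,0],[0.1,0,0,0.005,0],[0.1,0,0,0,0],[0.1,0,0,0,0]])

```text
time: 17.75
eef_pos: [0.5728, 0.1338, 0.0511]
tcp_rot: [-3.142, 0.0, -3.004]
ft_force: [1.0, 0.1, -0.6]
opening: 0.0291
gripper_force: 20.0
```

Request:
send_rows(targets=[[0.1,0,0,0.002,0],[0.1,0,0,0,0]])

```text
time: 17.92
eef_pos: [0.5728, 0.134, 0.0491]
tcp_rot: [-3.142, 0.001, -3.003]
ft_force: [-0.5, -0.3, -0.3]
opening: 0.0285
gripper_force: 20.0
```

Request:
send_rows(targets=[[0.1,0.001,0.0018,0,0],[0.1,0,0,0.003,0],[0.1,0,0,0,0],[0.1,0,0,0,0]])

```text
time: 18.25
eef_pos: [0.5711, 0.1357, 0.0457]
tcp_rot: [3.142, -0.0, -3.003]
ft_force: [-0.4, -0.5, -0.2]
opening: 0.0285
gripper_force: 20.0
```

Request:
send_rows(targets=[[0.1,0,0,0.002,0],[0.1,0,0,0,0],[0.1,0,0,0,0]])

```text
time: 18.5
eef_pos: [0.5713, 0.1356, 0.0436]
tcp_rot: [3.142, -0.0, -3.003]
ft_force: [-0.5, -0.0, -0.6]
opening: 0.0286
gripper_force: 20.0
```

Request:
send_rows(targets=[[0.1,0,0,0.0015,0],[0.1,0,0,0,0],[0.1,0,0,0,0]])

```text
time: 18.75
eef_pos: [0.5713, 0.1356, 0.0422]
tcp_rot: [3.142, -0.0, -3.003]
ft_force: [0.2, 0.4, -0.6]
opening: 0.0289
gripper_force: 20.0
```

Request:
send_rows(targets=[[0.6,0,0,0,0],[0.6,0,0,0,0],[0.6,0,0,0,0],[0.6,0,0,0,0],[0.6,0,0,-0.01,0]])

```text
time: 19.17
eef_pos: [0.5701, 0.1355, 0.0511]
tcp_rot: [3.141, -0.004, -3.003]
ft_force: [-0.5, 0.1, 0.0]
opening: 0.0515
gripper_force: 0.0
```

Request:
send_rows(targets=[[0.6,0,0,-0.03,0],[1,0,0,-0.04,0],[1,0,0,-0.04,0],[1,0,0,-0.03,0],[1,0,0,0,0]])

```text
time: 19.58
eef_pos: [0.5755, 0.136, 0.2001]
tcp_rot: [-3.14, 0.015, -3.003]
ft_force: [0.6, -1.2, 0.6]
opening: 0.0853
gripper_force: 0.0
```

Run:
```python
from h import *
s=r.read_state(); print(s['time'],s['eef_pos'],s['tcp_rot'],s['ft_force'])
im=r.grab_frame("wrist"); cv2.imwrite("pics/w7.png",im)
```

```text
19.5833 [0.5755 0.136  0.2001] [-3.1402  0.0147 -3.003 ] [ 0.6149 -1.2453  0.6303]
```

View pics/w7.png

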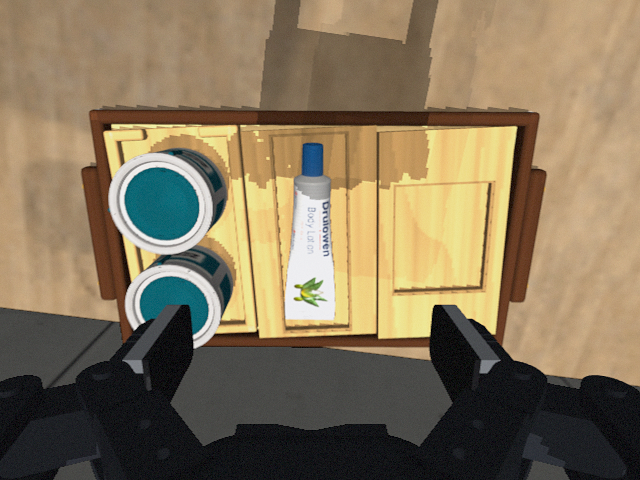

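Run:
```python
from h import *
im=cv2.imread("pics/w7.png"); cv2.imwrite("pics/c4.png",cv2.resize(im[215:350,235:385],None,fx=4,fy=4,interpolation=cv2.INTER_CUBIC))
```

```text
(no output)
```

View pics/c4.png

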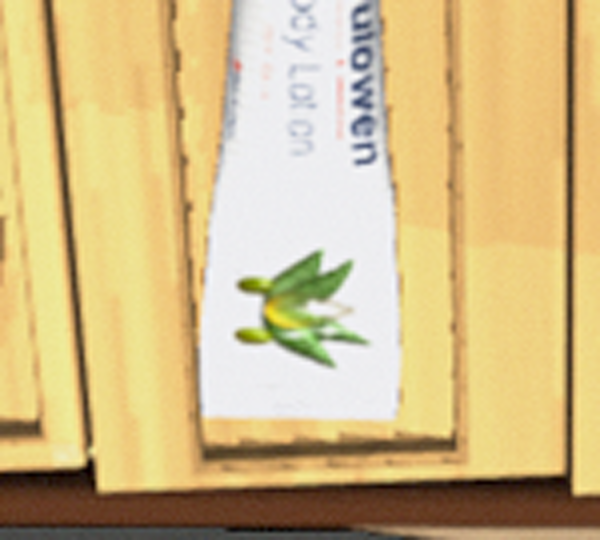

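The tube lies inside the trough: crimp end at (311,319) just inside the left wall, cap at (313,145). Now the small block.

Request:
send_rows(targets=[[1,0,0,0,0.117],[1,0,0,0,0.117],[1,0,0,0,0.117],[1,0,0,0,0.117],[1,0,0,0,0.117]])

```text
time: 20.05
eef_pos: [0.5703, 0.1355, 0.1913]
tcp_rot: [-3.14, -0.002, 2.689]
ft_force: [-0.5, 0.9, 0.1]
opening: 0.0851
gripper_force: 0.0
```

Request:
send_rows(targets=[[1,0,0,0,0.117],[1,0,0,0,0.117],[1,0,0,0,0.117],[1,0,0,0,0.117],[1,0,0,0,0.117]])

```text
time: 20.47
eef_pos: [0.5703, 0.1355, 0.1912]
tcp_rot: [-3.139, -0.001, 2.104]
ft_force: [-0.4, -0.2, -0.5]
opening: 0.0856
gripper_force: 0.0
```

Request:
send_rows(targets=[[1,0,0,0,0.117],[1,0,0,0,0.117],[1,0,0,0,0.117],[1,0,0,0,0.117],[1,0,0,0,0.117]])

```text
time: 20.88
eef_pos: [0.5703, 0.1355, 0.1912]
tcp_rot: [-3.139, 0.0, 1.519]
ft_force: [-0.4, 1.2, 0.1]
opening: 0.0854
gripper_force: 0.0
```

Request:
send_rows(targets=[[1,0,0,0,0.117],[1,0,0,0,0.117],[1,0,0,0,0],[1,0,0,0,0]])

```text
time: 21.22
eef_pos: [0.5706, 0.1355, 0.1915]
tcp_rot: [-3.14, 0.001, 1.294]
ft_force: [0.4, 0.2, 0.2]
opening: 0.0857
gripper_force: 0.0
```

Run:
```python
from h import *
s=r.read_state(); print(s['time'],s['eef_pos'],s['tcp_rot'],s['qpos'])
go((.5819,-.3842,.1967))
```

```text
21.2167 [0.5706 0.1355 0.1915] [-3.1397  0.0007  1.2937] [ 0.0428  0.5576  1.5926 -0.      0.9934  0.3199]
(0.5819, -0.3842, 0.1967) tool d [-0.4968  0.153  -0.0052] rows 13.0
```

Request:
send_rows(targets=[[1,-0.0382,0.0118,0,0],[1,-0.0382,0.0118,0,0],[1,-0.0382,0.0118,0,0],[1,-0.0382,0.0118,0,0],[1,-0.0382,0.0118,0,0]])

```text
time: 21.63
eef_pos: [0.5747, -0.0658, 0.192]
tcp_rot: [-3.141, -0.0, 1.294]
ft_force: [0.8, -0.7, -0.6]
opening: 0.0854
gripper_force: 0.0
```

Request:
send_rows(targets=[[1,-0.0382,0.0118,0,0],[1,-0.0382,0.0118,0,0],[1,-0.0382,0.0118,0,0],[1,-0.0382,0.0118,0,0],[1,-0.0382,0.0118,0,0]])

```text
time: 22.05
eef_pos: [0.5785, -0.2659, 0.1919]
tcp_rot: [-3.141, -0.0, 1.293]
ft_force: [1.6, 0.6, 0.4]
opening: 0.0856
gripper_force: 0.0
```

Request:
send_rows(targets=[[1,-0.0382,0.0118,0,0],[1,-0.0382,0.0118,0,0],[1,0,0,0,0],[1,0,0,0,0],[1,0,0,0,0]])

```text
time: 22.47
eef_pos: [0.58, -0.3435, 0.1915]
tcp_rot: [-3.14, -0.001, 1.292]
ft_force: [-0.3, 1.2, 0.1]
opening: 0.0853
gripper_force: 0.0
```

Run:
```python
from h import *
s=r.read_state(); print(s['time'],s['eef_pos'],s['tcp_rot'],s['qpos'])
PT=campose("wrist");im=r.grab_frame("wrist"); cv2.imwrite("pics/w8.png",im)
h=cv2.cvtColor(im,cv2.COLOR_BGR2HSV); H,S,V=[h[...,i].astype(int) for i in range(3)]
X,Y=np.meshgrid(np.arange(640),np.arange(480))
m=(H>70)&(H<105)&(S>50)&(Y<400)&(X>180)&(X<450)
m=cv2.morphologyEx(m.astype(np.uint8),cv2.MORPH_CLOSE,np.ones((9,9)))
m=cv2.morphologyEx(m,cv2.MORPH_OPEN,np.ones((5,5)))
c=big(m); print(c.min(0),c.max(0)); w=cast(c,.021,PT=PT); a=rect(w); print(a)
go((*a[0],.1967))
```

```text
22.4667 [ 0.58   -0.3435  0.1915] [-3.1395 -0.0015  1.2916] [-0.7003  0.6653  1.3572  0.0005  1.1216 -0.4213]
[292 224] [369 313]
(array([ 0.5846, -0.3836]), (72.3243637084961, 57.707576751708984), 74.09046173095703)
(np.float64(0.584614013671875), np.float64(-0.383572021484375), 0.1967) tool d [-0.0382  0.0155 -0.0051] rows 1.0
```

View pics/w8.png

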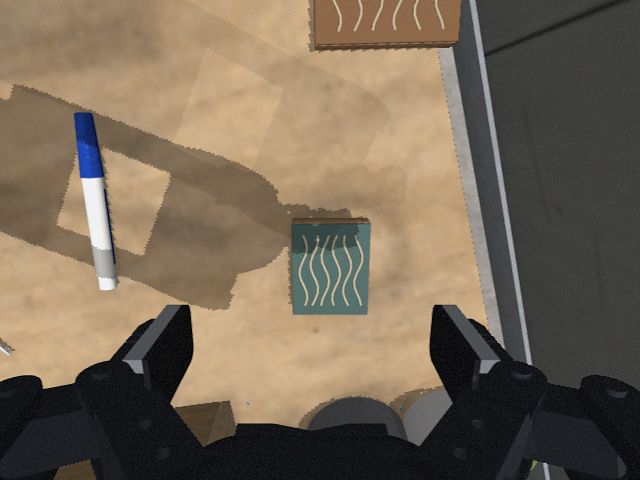

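Request:
send_rows(targets=[[1,-0.0382,0.0155,0,-0.002],[1,0,0,0.03,0],[1,0,0,0.04,0],[1,0,0,0.035,0],[1,0,0,0.02,0]])

```text
time: 22.93
eef_pos: [0.5834, -0.3811, 0.0632]
tcp_rot: [-3.135, -0.004, 1.296]
ft_force: [-0.3, 0.6, 0.4]
opening: 0.0853
gripper_force: 0.0
```

Request:
send_rows(targets=[[1,0,0,0.018,0],[1,0,0,0.01,0],[1,0,0,0,0],[1,0,0,0,0]])

```text
time: 23.27
eef_pos: [0.5855, -0.3839, 0.0394]
tcp_rot: [-3.141, -0.0, 1.295]
ft_force: [-0.5, 0.4, -0.2]
opening: 0.0852
gripper_force: 0.0
```

Request:
send_rows(targets=[[0.4,0,0,0.004,0],[0.4,0,0,0,0],[0.4,0,0,0,0],[0.4,0,0,0,0],[0.4,0,0,0,0]], squeeze=40)

```text
time: 23.68
eef_pos: [0.586, -0.3856, 0.0371]
tcp_rot: [3.139, 0.001, 1.293]
ft_force: [0.1, 1.0, 5.6]
opening: 0.0581
gripper_force: 43.5
```

Request:
send_rows(targets=[[0.4,0,0,0,0],[0.4,0,0,-0.01,0],[0.4,0,0,-0.03,0],[0.4,0,0,-0.04,0],[0.4,0,0,-0.04,0]])

```text
time: 24.1
eef_pos: [0.5839, -0.3843, 0.1552]
tcp_rot: [-3.138, -0.002, 1.293]
ft_force: [1.2, -0.9, 0.0]
opening: 0.0581
gripper_force: 43.3
```

Request:
send_rows(targets=[[0.4,0,0,0,0],[0.4,0,0,0,0],[0.4,0,0,0,0]])

```text
time: 24.35
eef_pos: [0.5845, -0.3847, 0.1553]
tcp_rot: [-3.141, -0.0, 1.293]
ft_force: [-0.3, 0.4, -1.5]
opening: 0.0582
gripper_force: 43.3
```

Run:
```python
from h import *
s=r.read_state(); print(s['time'],s['eef_pos'],s['tcp_rot'],s['opening'],s['ft_force'])
# offset of block centre relative to TCP at grasp (along tool x)
g=np.array([.5853,-.3838]);b=np.array([.5846,-.3836]);print("blk off toolx",(b-g)@[np.cos(1.293),np.sin(1.293)])
go((.5818,.240,.155),(.5818,.240,.06),yaw=188)
```

```text
24.35 [ 0.5845 -0.3847  0.1553] [-3.1407 -0.0004  1.2926] 0.058158190512896016 [-0.2869  0.3589 -1.5381]
blk off toolx 3.664313646150783e-07
turn -1.989 rows 17
(0.5818, 0.24, 0.155) tool d [-0.0843  0.619   0.0003] rows 15.6
(0.5818, 0.24, 0.06) tool d [-0.     0.     0.095] rows 2.4
```

Request:
send_rows(targets=[[0.4,0,0,0,-0.117],[0.4,0,0,0,-0.117],[0.4,0,0,0,-0.117],[0.4,0,0,0,-0.117],[0.4,0,0,0,-0.117]])

```text
time: 24.77
eef_pos: [0.5836, -0.3839, 0.1523]
tcp_rot: [-3.139, -0.005, 1.883]
ft_force: [0.2, -0.1, -1.0]
opening: 0.0579
gripper_force: 43.3
```

Request:
send_rows(targets=[[0.4,0,0,0,-0.117],[0.4,0,0,0,-0.117],[0.4,0,0,0,-0.117],[0.4,0,0,0,-0.117],[0.4,0,0,0,-0.117]])

```text
time: 25.18
eef_pos: [0.5836, -0.3838, 0.1522]
tcp_rot: [3.141, -0.006, 2.469]
ft_force: [-0.6, 0.8, -1.2]
opening: 0.0578
gripper_force: 43.3
```

Request:
send_rows(targets=[[0.4,0,0,0,-0.117],[0.4,0,0,0,-0.117],[0.4,0,0,0,-0.117],[0.4,0,0,0,-0.117],[0.4,0,0,0,-0.117]])

```text
time: 25.6
eef_pos: [0.5836, -0.3839, 0.1522]
tcp_rot: [3.138, -0.005, 3.053]
ft_force: [-0.1, -0.6, -1.3]
opening: 0.0581
gripper_force: 43.3
```

Request:
send_rows(targets=[[0.4,0,0,0,-0.117],[0.4,0,0,0,-0.117],[0.4,-0.0053,0.0387,0,0],[0.4,-0.0053,0.0387,0,0],[0.4,-0.0053,0.0387,0,0]])

```text
time: 26.02
eef_pos: [0.5826, -0.2664, 0.1524]
tcp_rot: [3.138, -0.004, -3.004]
ft_force: [0.9, 0.6, -1.2]
opening: 0.0584
gripper_force: 43.4
```

Request:
send_rows(targets=[[0.4,-0.0053,0.0387,0,0],[0.4,-0.0053,0.0387,0,0],[0.4,-0.0053,0.0387,0,0],[0.4,-0.0053,0.0387,0,0],[0.4,-0.0053,0.0387,0,0]])

```text
time: 26.43
eef_pos: [0.5818, -0.0704, 0.153]
tcp_rot: [3.139, -0.005, -3.002]
ft_force: [-0.1, -0.3, -1.2]
opening: 0.0579
gripper_force: 43.4
```

Request:
send_rows(targets=[[0.4,-0.0053,0.0387,0,0],[0.4,-0.0053,0.0387,0,0],[0.4,-0.0053,0.0387,0,0],[0.4,-0.0053,0.0387,0,0],[0.4,-0.0053,0.0387,0,0]])

```text
time: 26.85
eef_pos: [0.5809, 0.1245, 0.153]
tcp_rot: [3.141, -0.005, -3.002]
ft_force: [1.1, -0.1, -1.1]
opening: 0.0579
gripper_force: 43.4
```

Request:
send_rows(targets=[[0.4,-0.0053,0.0387,0,0],[0.4,-0.0053,0.0387,0,0],[0.4,0,0,0,0],[0.4,0,0,0,0],[0.4,0,0,0,0]])

```text
time: 27.27
eef_pos: [0.5813, 0.2007, 0.1534]
tcp_rot: [-3.141, -0.004, -3.0]
ft_force: [-0.2, -0.4, -0.5]
opening: 0.0581
gripper_force: 43.4
```

Run:
```python
from h import *
s=r.read_state(); print(s['time'],s['eef_pos'],s['tcp_rot'],s['opening'],s['ft_force'])
go((.5818,.240,.155),(.5818,.240,.06),yaw=188)
```

```text
27.2667 [0.5813 0.2007 0.1534] [-3.141  -0.0042 -3.0003] 0.058051464982122054 [-0.2449 -0.3683 -0.4643]
turn 0.002 rows 1
(0.5818, 0.24, 0.155) tool d [-0.006   0.0389 -0.0016] rows 1.0
(0.5818, 0.24, 0.06) tool d [-0.     0.     0.095] rows 2.4
```

Request:
send_rows(targets=[[0.4,-0.006,0.0389,0,0],[0.4,0,0,0.03,0],[0.4,0,0,0.035,0],[0.4,0,0,0.02,0],[0.4,0,0,0,0]])

```text
time: 27.68
eef_pos: [0.5794, 0.2374, 0.0648]
tcp_rot: [-3.14, -0.012, -3.004]
ft_force: [-1.0, -0.4, -1.3]
opening: 0.0579
gripper_force: 43.5
```

Request:
send_rows(targets=[[0.4,0,0,0,0],[0.4,0,0,0,0],[0.4,0,0,0,0]])

```text
time: 27.93
eef_pos: [0.5848, 0.2396, 0.072]
tcp_rot: [3.141, 0.003, -3.003]
ft_force: [0.6, -0.7, -0.9]
opening: 0.0578
gripper_force: 43.5
```

Request:
send_rows(targets=[[0.4,0.002,0,0.008,0],[0.4,0,0,0.006,0],[0.4,0,0,0,0],[0.4,0,0,0,0],[0.4,0,0,0,0]])

```text
time: 28.35
eef_pos: [0.5812, 0.24, 0.0564]
tcp_rot: [-3.142, 0.0, -3.001]
ft_force: [0.9, 0.5, -1.4]
opening: 0.058
gripper_force: 43.5
```

Request:
send_rows(targets=[[0.4,0,0,0,0],[0.4,0,0,0,0]])

```text
time: 28.52
eef_pos: [0.5814, 0.2401, 0.0565]
tcp_rot: [3.142, 0.001, -3.001]
ft_force: [0.7, -0.1, -0.9]
opening: 0.0579
gripper_force: 43.5
```

Request:
send_rows(targets=[[0.4,0,0,0.005,0],[0.4,0,0,0.003,0],[0.4,0,0,0,0],[0.4,0,0,0,0]])

```text
time: 28.85
eef_pos: [0.5809, 0.2398, 0.0478]
tcp_rot: [-3.141, -0.001, -3.001]
ft_force: [0.2, 0.3, -0.7]
opening: 0.0581
gripper_force: 43.5
```

Request:
send_rows(targets=[[0.4,0,0,0.0015,0],[0.4,0,0,0,0],[0.4,0,0,0,0]])

```text
time: 29.1
eef_pos: [0.5814, 0.2399, 0.0471]
tcp_rot: [3.142, 0.0, -3.001]
ft_force: [-1.3, 0.4, 1.6]
opening: 0.058
gripper_force: 43.8
```

Request:
send_rows(targets=[[0.4,0,0,0.001,0],[0.4,0,0,0,0],[1,0,0,0,0],[1,0,0,0,0],[1,0,0,0,0]])

```text
time: 29.52
eef_pos: [0.5813, 0.2399, 0.0457]
tcp_rot: [3.142, 0.0, -3.001]
ft_force: [-0.4, 0.2, -0.4]
opening: 0.0853
gripper_force: 0.0
```

Request:
send_rows(targets=[[1,0,0,-0.02,0],[1,0,0,-0.04,0],[1,0,0,-0.04,0],[1,0.02,-0.03,-0.02,0],[1,0.02,-0.03,-0.02,0]])

```text
time: 29.93
eef_pos: [0.5514, 0.1756, 0.1879]
tcp_rot: [-3.141, 0.005, -2.998]
ft_force: [0.4, -1.3, -0.4]
opening: 0.0852
gripper_force: 0.0
```

Request:
send_rows(targets=[[1,0.01,-0.035,-0.02,0],[1,0,0,0,0],[1,0,0,0,0],[1,0,0,0,0]])

```text
time: 30.27
eef_pos: [0.5451, 0.139, 0.2056]
tcp_rot: [3.141, 0.0, -3.002]
ft_force: [0.5, -0.2, -0.9]
opening: 0.0855
gripper_force: 0.0
```

Run:
```python
from h import *
s=r.read_state(); print(s['time'],s['eef_pos'],s['ft_force'])
im=r.grab_frame("wrist"); 
cv2.imwrite("pics/w9.png",cv2.resize(im[0:400,60:600],(800,593),interpolation=cv2.INTER_CUBIC))
```

```text
30.2667 [0.5451 0.139  0.2056] [ 0.533  -0.2308 -0.8928]
```

View pics/w9.png

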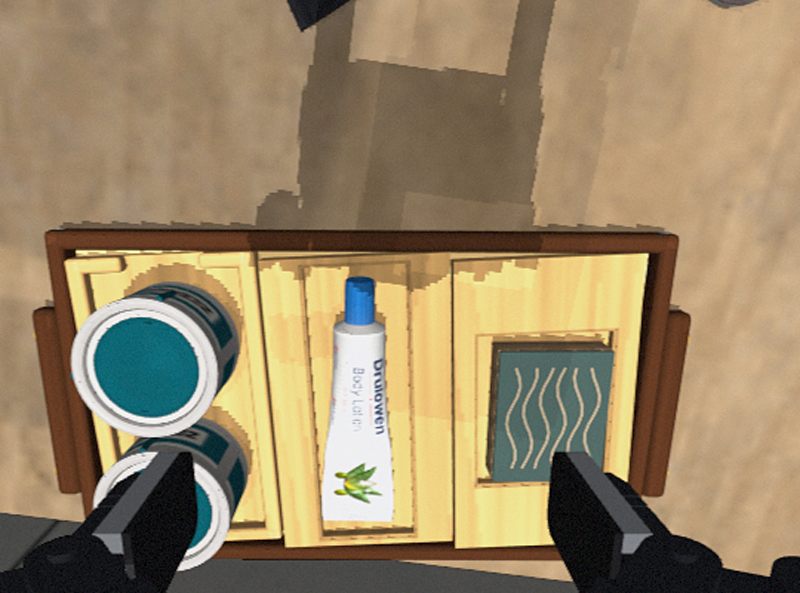

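The last picture shows everything in place: the small block in its pocket at (553,415) picture up, the tube in its trough, and both tins upright in the lane with the old one in front. The other items weren't touched, and the gripper is clear, so I'm handing in.

```bash
python3 -c "
from bench import r
print(r.close_job())"
```

```text
the job is handed in; nothing more can be done
None
```

The tray is packed and the job handed in at about 30 s: old tin in front with the new tin behind it, and the tube and small block in their nests. The large block, pen and paste pot were left alone; the only tight fit is the tube's flat end, which lies right against its trough wall.

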